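# Gearbox gears to the assembly rack, last off first on

### The job

The four gears lie in the steel parts tray in the order they came off the gearbox shaft. Lay them out on the wooden assembly rack in reverse order, so that the gear at the left end of the tray goes into the bay at the right end of the rack and so on, each lying flat, hub up, in the middle of its own bay. Leave the bearing, the cardboard box and the nut beside them where they are.

Things in the scene. Friction and masses are not known exactly. Their poses are not given: they have to be found in the camera images.
- gear_a: loose steel gear lying flat, plain hub up: toothed disc 36 mm across the tooth tips and 14 mm thick, with a smooth round hub 22 mm in diameter standing 28 mm above the disc (42 mm tall in all); easily lifted by the hub. Origin at the centre of the underside, z up along the hub; its yaw means nothing
- gear_b: loose steel gear lying flat, plain hub up: toothed disc 44 mm across the tooth tips and 14 mm thick, with a smooth round hub 24 mm in diameter standing 28 mm above the disc (42 mm tall in all); easily lifted by the hub. Origin at the centre of the underside, z up along the hub; its yaw means nothing
- gear_c: loose steel gear lying flat, plain hub up: toothed disc 52 mm across the tooth tips and 14 mm thick, with a smooth round hub 26 mm in diameter standing 28 mm above the disc (42 mm tall in all); easily lifted by the hub. Origin at the centre of the underside, z up along the hub; its yaw means nothing
- gear_d: loose steel gear lying flat, plain hub up: toothed disc 60 mm across the tooth tips and 14 mm thick, with a smooth round hub 28 mm in diameter standing 28 mm above the disc (42 mm tall in all); easily lifted by the hub. Origin at the centre of the underside, z up along the hub; its yaw means nothing
- pad_a: fixed brown cork disc in the steel tray, 68 mm across and 3 mm thick, on which gear_a lies at the start; it stays behind and so keeps the place that gear_a came from. Origin at the centre of its underside
- pad_b: fixed brown cork disc in the steel tray, 68 mm across and 3 mm thick, on which gear_b lies at the start; it stays behind and so keeps the place that gear_b came from. Origin at the centre of its underside
- pad_c: fixed brown cork disc in the steel tray, 68 mm across and 3 mm thick, on which gear_c lies at the start; it stays behind and so keeps the place that gear_c came from. Origin at the centre of its underside
- pad_d: fixed brown cork disc in the steel tray, 68 mm across and 3 mm thick, on which gear_d lies at the start; it stays behind and so keeps the place that gear_d came from. Origin at the centre of its underside
- tray: fixed steel parts tray, 90 mm (its x) by 340 mm (its y), floor 3 mm thick, rim 3 mm thick and 14 mm high, not divided; the four pads lie in it in a row along its y, at y = +123, +41, -41, -123 mm. Origin at the centre of its underside; its y points to the left seen from the robot (give or take a small turn)
- rack: fixed low light-wood assembly rack, 90 mm (its x) by 332 mm (its y), floor 4 mm thick, outer walls and three dividers 4 mm thick and 14 mm high, making four equal open bays in a row, empty at the start, about 78 mm (y) by 82 mm (x) inside, centred at y = +123, +41, -41, -123 mm. Origin at the centre of its underside; its y points to the left seen from the robot, as the tray's. Tray and rack may change places: either can be the nearer one
- bearing: bystander: loose steel ball-bearing ring, 52 mm across, 15 mm tall, by one end of the tray; leave it. Origin at the centre of its underside
- plug_box: bystander: small loose cardboard box 50 x 30 x 30 mm by one end of the rack; leave it. Origin at the centre of its underside
- nut: bystander: loose dark steel hexagon nut, 28 mm across, 12 mm tall, between tray and rack; leave it. Origin at the centre of its underside
There are look-alikes about, which are no part of the job. What is shaped like the gear_c but orange or yellow is not meant. Leave any turquoise look-alike of the pad_b alone.

How it is judged:
By the outcome, as a careful person would: the job done as asked, in the order asked, and still so for the second after the job is handed in, with the robot touching nothing.
It also fails if it takes over 77 s, if anything falls off the work surface, if the arm or the gripper's body presses on something with over 40 N, if the wrist force passes 120 N, or if a joint passes its speed limit or range.

### The arm

A 6-joint arm with a two-finger parallel gripper is mounted at the origin on the work surface. World frame = base frame: x ahead of the robot, y to its left, z up, the work surface at z = 0. Lengths are in m, angles in degrees, forces in N, time in s.
With the tool pointing down it reaches from about 0.375 to 0.9 m from the base axis. Payload 3.1 kg.
Tool frame: the origin (TCP) lies on the centre line of the jaws, within the pads' length; the fingertips stand 8 mm ahead of it and the grasp point (between the pads) lies 11 mm behind it; z points along the fingers, y is the direction in which the jaws open and shut (so a half turn about z gives the same grasp; the last joint's range is limited). The gripper opens to 87 mm and grips with 3 to 60 N. Pads are 19 mm wide; open, the fingers measure 117 mm over their backs; the gripper's body (75 mm by 190 mm) begins 51 mm behind the grasp point.
Start: joints at [58.184, 30.224, 82.088, -0, 67.689, -10.227], TCP at [0.23, 0.581, 0.231] pointing down, gripper open.
Joint ranges: [-176.69, 176.69], [-43.24, 126.21], [12.49, 139.97], [-82, 262], [0, 151.66], [-163.58, 163.58]. Speed limits (degrees/s): [159.86, 159.86, 180, 180, 180, 180].

### API

Orientations are given as a 3x3 rotation matrix whose columns are the frame's x, y, z axes.
In Python, from rig import * gives the robot as it stands. The module is installed in compiled form; this text tells all that it offers.
- The arm moves only by the tool arm_command, never from a script. Its argument "commands" is a list of rows, each an object with "translation": the shift along the tool's x, y, z scaled (see below), a list of three; "dr": the turn, a rotation vector about the tool's x, y, z scaled (see below), a list of three; "jaw": the closure, from 0 (fully open) to 1 (shut). In form: [{"translation": [x, y, z], "dr": [ax, ay, az], "jaw": jaw}, ...]. A call has 1 to 12 rows; each row shifts and turns the commanded pose from where the row before left it, along the tool's axes as they then stand; what a row does not reach is not made up. The controller multiplies each number of a shift by 25 mm and each number of a turn by 6 degrees. A row lasts 1/12 s, in which the tool goes at most 41.7 mm and 7.16 degrees, less where a joint would pass 70% of its speed; a pose out of reach is approached as far as the arm can. A call with a number of a shift or a turn outside -1 to 1 is refused whole. A call with a gripper value outside its range is refused whole. The fingers move at their own pace and stop on an object; the grip force is fixed at half the most. Time passes only in rows, so rows that do not move let the fingers close. It gives the time, the measured TCP pose, the force and the opening at its end, in the units of the state.
- read_state(): the state, without advancing time (a new reading comes with each control period).
- capture(name): name is "scene" or "top" or "wrist"; returns (picture, depth): 384x512x3 uint8, red, green, blue; 384x512 float32, m along the optical axis (not along the pixel's ray), 0 where there is no reading.
- camera_model(name): a dict with "intrinsics" (3x3 intrinsics, pixels), "pose" (4x4, takes a point from camera to world coordinates); the wrist camera has in their place "mount" (4x4, takes a point from camera to tool coordinates, whose origin is the TCP and whose axes are the flange's). Camera axes: x right, y down, z forward; pixel columns grow to the right and rows downward; lengths in m; the calibration is good to about 2 mm. A picture is of the moment at which its call begins: read the wrist's pose just before it. camera_model takes no time and is no camera call.
- hand_in(): hands the job in, once; it reports no verdict.
The state is a dict: "time_s": time; "joint_positions": joint angles; "qvel": joint speeds; "tau": joint torques, N m; "position": TCP position; "tcp_rot": TCP orientation; "force": force on the tool from outside, world axes, zero at the start; "moment": the same for the moment, N m; "opening": opening from 0.0 (shut) to 1.0 (fully open).
Only numpy, scipy, OpenCV 4.12 (cv2) and the standard library are available. Lean on these libraries where they do the work, as an engineer would, in place of code of your own. Each camera call takes 0.05 s, during which the arm holds its last target.

## Working session

There is one attempt and no reset: what is moved stays moved. The work goes in short steps, Python scripts to look and compute and a tool call to move; the robot and the scene stay as the last step left them, time stands still between calls to the robot, and variables do not carry over. Pictures are saved under pics/ and viewed, and the job is handed in when it is done.

Besides the shell and the picture viewer there is one more tool, called as a command line: name --argument value ..., lists and objects as JSON in quotes. arm_command: Moves the arm, as the interface text tells. Its arguments: {"type":"object","properties":{"commands":{"type":"array"}},"required":["commands"]}

```bash
mkdir -p pics
python3 - <<'E'
from rig import *
import cv2,numpy as np
np.set_printoptions(precision=4,suppress=True)
s=read_state();print(s)
for n in("scene","top"):
    p,d=capture(n);cv2.imwrite(f"pics/{n}0.png",p[:,:,::-1]);np.savez(f"{n}0.npz",p=p,d=d)
    print(n,camera_model(n))
print(camera_model("wrist"))
E
```

```text
{'time_s': 0.0, 'joint_positions': array([ 58.1834,  30.2769,  82.157 ,  -0.0006,  67.689 , -10.228 ]), 'qvel': array([ 0.0083,  0.0018, -0.0071,  0.0143, -0.0311,  0.0006]), 'tau': array([ -0.0007, -44.0036, -17.6593,   0.0633,   0.0583,  -0.0002]), 'position': array([0.2296, 0.5805, 0.2296]), 'tcp_rot': array([[-0.9299,  0.3679, -0.0011],
       [ 0.3679,  0.9298, -0.0018],
       [ 0.0004, -0.0021, -1.    ]]), 'force': array([-0.1929, -0.6276,  0.0298]), 'moment': array([0.0431, 0.0478, 0.0381]), 'opening': 0.9997512959547391}
scene {'intrinsics': array([[452.7117,   0.    , 251.1831],
       [  0.    , 452.7117, 192.0254],
       [  0.    ,   0.    ,   1.    ]]), 'pose': array([[ 0.2172,  0.7397, -0.6369,  1.0162],
       [ 0.9761, -0.163 ,  0.1436, -0.0956],
       [ 0.0024, -0.6529, -0.7574,  0.6357],
       [ 0.    ,  0.    ,  0.    ,  1.    ]])}
top {'intrinsics': array([[414.5763,   0.    , 253.1098],
       [  0.    , 414.5763, 191.0367],
       [  0.    ,   0.    ,   1.    ]]), 'pose': array([[-0.0075, -0.9973,  0.0729,  0.4493],
       [-1.    ,  0.0079,  0.0048,  0.0201],
       [-0.0053, -0.0728, -0.9973,  0.7674],
       [ 0.    ,  0.    ,  0.    ,  1.    ]])}
{'intrinsics': array([[330.0243,   0.    , 247.2789],
       [  0.    , 330.0243, 192.1942],
       [  0.    ,   0.    ,   1.    ]]), 'mount': array([[-0.    , -0.9573, -0.2892,  0.0786],
       [ 1.    ,  0.0002, -0.0008, -0.0003],
       [ 0.0008, -0.2892,  0.9573, -0.1541],
       [ 0.    ,  0.    ,  0.    ,  1.    ]])}
```

View pics/top0.png

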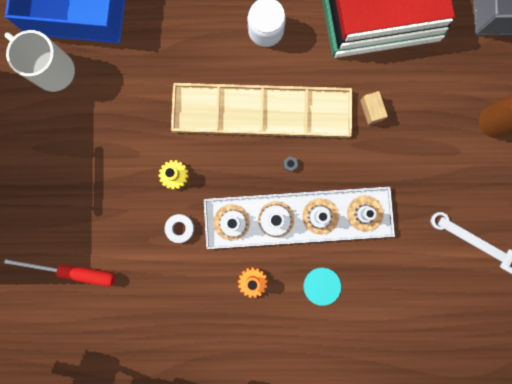

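View pics/scene0.png

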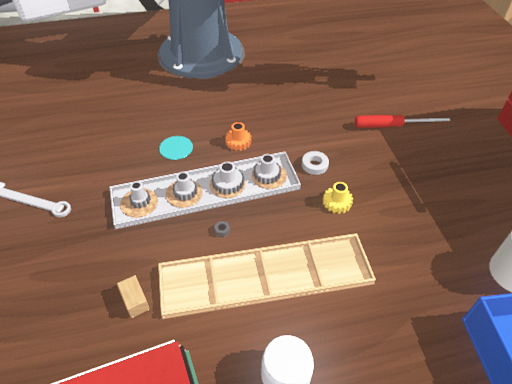

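The top view shows the steel gears in the tray at pixels (232,224), (276,220), (322,216) and (366,214). Left to right they look like c, d, b, a. The empty rack is at about (262,110) and is farther from the robot. Look-alikes:
- yellow gear (174,175)
- orange gear (252,283)
- turquoise disc (322,287)

Next I'll measure positions.

```bash
cat > h.py <<'E'
import numpy as np,cv2
from rig import *
np.set_printoptions(precision=4,suppress=True)
def ray(cm,uv,z):
    K,T=cm["intrinsics"],cm["pose"]
    uv=np.atleast_2d(uv).astype(float)
    d=np.c_[uv,np.ones(len(uv))]@np.linalg.inv(K).T@T[:3,:3].T
    o=T[:3,3]
    return o+d*((z-o[2])/d[:,2])[:,None]
def cloud(cm,d):
    K,T=cm["intrinsics"],cm["pose"]
    v,u=np.indices(d.shape)
    P=np.stack([(u-K[0,2])/K[0,0]*d,(v-K[1,2])/K[1,1]*d,d],-1)
    return P@T[:3,:3].T+T[:3,3]
def rects(p):
    hsv=cv2.cvtColor(p,cv2.COLOR_RGB2HSV)
    return hsv
E
python3 - <<'E'
from h import *
for n in("top","scene"):
    f=np.load(n+"0.npz");p,d=f["p"],f["d"];cm=camera_model(n);W=cloud(cm,d)
    z=W[...,2]
    m=((z>0.036)&(z<0.06)&(d>0)).astype(np.uint8)
    k,l,st,c=cv2.connectedComponentsWithStats(m)
    print(n)
    for i in range(1,k):
        if 30<st[i,4]<1500:
            q=W[l==i]; q=q[q[:,2]>np.median(q[:,2])-.01]
            (cx,cy),r=cv2.minEnclosingCircle(q[:,:2].astype(np.float32))
            print(c[i],st[i,4],"zmed",np.median(q[:,2]),"centre",cx,cy,"r",r, "mean",q.mean(0))
    m=((z>0.010)&(z<0.02)&(d>0)).astype(np.uint8)
    k,l,st,c=cv2.connectedComponentsWithStats(m)
    for i in range(1,k):
        if 60<st[i,4]:
            q=W[l==i]; print("low",c[i],st[i],cv2.minAreaRect(q[:,:2].astype(np.float32)))
    hsv=cv2.cvtColor(p,cv2.COLOR_RGB2HSV)
    wood=cv2.inRange(hsv,(12,50,150),(28,170,255))
    k,l,st,c=cv2.connectedComponentsWithStats(wood)
    i=1+np.argmax(st[1:,4]); pts=np.argwhere(l==i)[:,::-1]
    r=cv2.minAreaRect(ray(cm,pts,0.014)[:,:2].astype(np.float32));print("wood",st[i],r)
p=np.load("top0.npz")["p"]
c=cv2.resize(p[75:260,160:400],None,fx=3.3,fy=3.2,interpolation=cv2.INTER_CUBIC);cv2.imwrite("pics/crop.png",c[:,:,::-1])
E
```

```text
top
[16.8705  7.5683] 139 zmed 0.04859784256066357 centre 0.8366278409957886 0.4477519392967224 r 0.019768161699175835 mean [0.8365 0.4471 0.049 ]
[74.2164 24.7433] 744 zmed 0.04937488356148956 centre 0.8303998708724976 0.36110782623291016 r 0.09521088749170303 mean [0.8037 0.3434 0.0494]
[266.3641  21.3487] 714 zmed 0.058902223650324825 centre 0.8103489875793457 -0.003320775693282485 r 0.03303182125091553 mean [ 0.8071 -0.002   0.0572]
[378.6565  32.4373] 1045 zmed 0.05032310957959568 centre 0.8202685117721558 -0.2248675674200058 r 0.10852772742509842 mean [ 0.784  -0.2025  0.0499]
[493.5617  16.6019] 324 zmed 0.048052360577027664 centre 0.8229094743728638 -0.4221552014350891 r 0.03271688148379326 mean [ 0.8114 -0.4092  0.0483]
[28.3278 52.1389] 360 zmed 0.04946385466946279 centre 0.7417505979537964 0.4067072868347168 r 0.03500831127166748 mean [0.7539 0.4234 0.0494]
[54.8912 71.8412] 340 zmed 0.049150493202091805 centre 0.7342568635940552 0.3964393138885498 r 0.03966905549168587 mean [0.7177 0.3749 0.0492]
[496.7924 120.2664] 289 zmed 0.048825412169912874 centre 0.6286470890045166 
[... 7419 characters left out ...]
44146729, 0.008607685565948486), (0.33232581615448, 0.09264460951089859), 87.52391815185547)
low [499.9855 274.1232] [492 255  20  33 138] ((0.7377198338508606, 0.3682407736778259), (0.013655462302267551, 0.05734134837985039), 85.17232513427734)
low [138.9211 309.4474] [128 303  21  13  76] ((0.6821088790893555, -0.19044503569602966), (0.004283617250621319, 0.029798399657011032), 14.870455741882324)
low [481.3271 349.5338] [465 314  34  70 266] ((0.8437610268592834, 0.2724906802177429), (0.003223942592740059, 0.09897680580615997), 84.29114532470703)
wood [  158   233   218    87 11180] ((0.6619070768356323, 0.008324772119522095), (0.33326923847198486, 0.09872747957706451), 87.73934936523438)
```

View pics/crop.png

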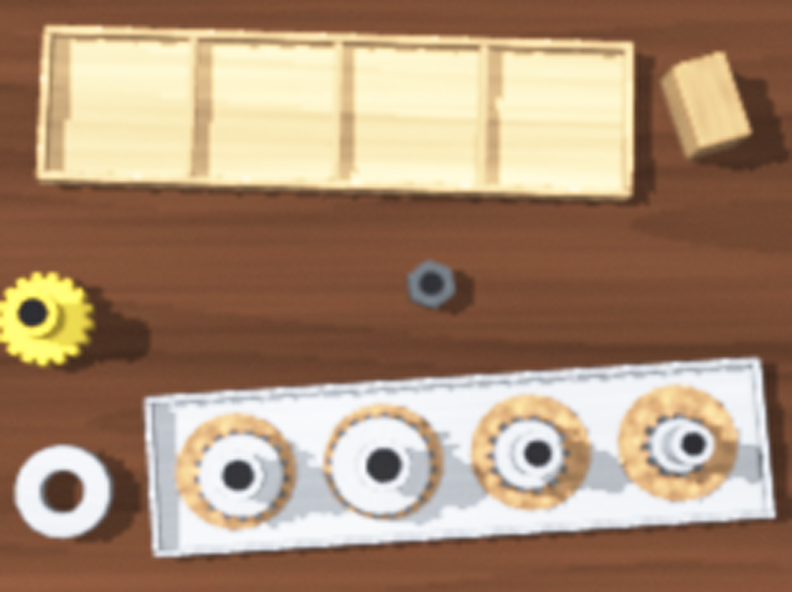

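Close crop check: the tray order from left to right is c (crop px 237,475), d (385,465), b (535,455), a (690,445). By size and colour these are the four steel gears on cork pads. So c goes to the right bay, d to the next, then b, and a to the left bay. Averaging the two views:

| Item | x (m) | y (m) |
|---|---|---|
| Gear c | .448 | .0615 |
| Gear d | .453 | -.0147 |
| Gear b | .458 | -.0956 |
| Gear a | .4627 | -.1773 |
| Bay, left end | .6624 | .1304 |
| Bay, second | .6591 | .0485 |
| Bay, third | .6559 | -.0335 |
| Bay, right end | .6526 | -.1154 |

arm_command --commands '[{"translation": [0,0,1],"dr": [0,0,-0.9],"jaw": 0.4},{"translation": [0,0,1],"dr": [0,0,-0.9],"jaw": 0.4},{"translation": [0,0,1],"dr": [0,0,-0.9],"jaw": 0.4},{"translation": [0,0,0.8],"dr": [0,0,-0.9],"jaw": 0.4},{"translation": [-0.42,-1,0],"dr": [0,0,0],"jaw": 0.4},{"translation": [-0.42,-1,0],"dr": [0,0,0],"jaw": 0.4},{"translation": [-0.42,-1,0],"dr": [0,0,0],"jaw": 0.4},{"translation": [-0.42,-1,0],"dr": [0,0,0],"jaw": 0.4},{"translation": [-0.42,-1,0],"dr": [0,0,0],"jaw": 0.4},{"translation": [-0.42,-1,0],"dr": [0,0,0],"jaw": 0.4},{"translation": [-0.42,-1,0],"dr": [0,0,0],"jaw": 0.4},{"translation": [-0.42,-1,0],"dr": [0,0,0],"jaw": 0.4}]'

```text
time_s: 1.1
position: [0.3141, 0.3799, 0.1353]
tcp_rot: [[-1.0, -0.0, -0.0], [-0.0, 1.0, -0.0], [0.0, -0.0, -1.0]]
force: [0.4, -0.4, -0.2]
opening: 0.594
```

arm_command --commands '[{"translation": [-0.42,-1,0],"dr": [0,0,0],"jaw": 0.4},{"translation": [-0.42,-1,0],"dr": [0,0,0],"jaw": 0.4},{"translation": [-0.42,-1,0],"dr": [0,0,0],"jaw": 0.4},{"translation": [-0.42,-1,0],"dr": [0,0,0],"jaw": 0.4},{"translation": [-0.42,-1,0],"dr": [0,0,0],"jaw": 0.4},{"translation": [-0.42,-1,0],"dr": [0,0,0],"jaw": 0.4},{"translation": [-0.42,-1,0],"dr": [0,0,0],"jaw": 0.4},{"translation": [-0.42,-1,0],"dr": [0,0,0],"jaw": 0.4},{"translation": [-0.42,-1,0],"dr": [0,0,0],"jaw": 0.4},{"translation": [-0.42,-1,0],"dr": [0,0,0],"jaw": 0.4},{"translation": [-0.42,-1,0],"dr": [0,0,0],"jaw": 0.4},{"translation": [-0.42,-0.9,0],"dr": [0,0,0],"jaw": 0.4}]'

```text
time_s: 2.1
position: [0.4402, 0.0822, 0.1354]
tcp_rot: [[-1.0, 0.0, -0.001], [0.0, 1.0, -0.0], [0.001, -0.0, -1.0]]
force: [-0.1, 0.0, -0.4]
opening: 0.594
```

```bash
cat >> h.py <<'E'
def wrist(name):
    s=read_state();p,d=capture("wrist");cm=camera_model("wrist")
    T=np.eye(4);T[:3,:3]=s["tcp_rot"];T[:3,3]=s["position"]
    cv2.imwrite(f"pics/{name}.png",p[:,:,::-1])
    c={"intrinsics":cm["intrinsics"],"pose":T@cm["mount"]}
    print("tcp",s["position"],"op",s["opening"],"t",s["time_s"])
    return p,d,c
def hubs(p,d,c,lo=.04,hi=.056):
    W=cloud(c,d);z=W[...,2]
    m=((z>lo)&(z<hi)&(d>0)).astype(np.uint8)
    k,l,st,ce=cv2.connectedComponentsWithStats(m)
    for i in range(1,k):
        if 60<st[i,4]:
            q=W[l==i];q=q[abs(q[:,2]-np.median(q[:,2]))<.004];(a,b),r=cv2.minEnclosingCircle(q[:,:2].astype(np.float32))
            print(ce[i],st[i,4],"ctr",round(a,4),round(b,4),"r",round(r,4),"z",np.median(q[:,2]))
E
python3 - <<'E'
from h import *
hubs(*wrist("w1"))
E
```

```text
tcp [0.4402 0.0822 0.1354] op 0.5941327620365703 t 2.1
[168.7081  62.9637] 1103 ctr 0.3417 0.0262 r 0.013 z 0.04217519106091569
[220.5837 207.1904] 872 ctr 0.4477 0.0603 r 0.0132 z 0.04810718665073288
[124.4006 212.8308] 1046 ctr 0.4525 -0.016 r 0.0143 z 0.04814611369707425
[ 23.7165 219.7435] 850 ctr 0.4578 -0.0966 r 0.0126 z 0.04813851225888802
```

View pics/w1.png

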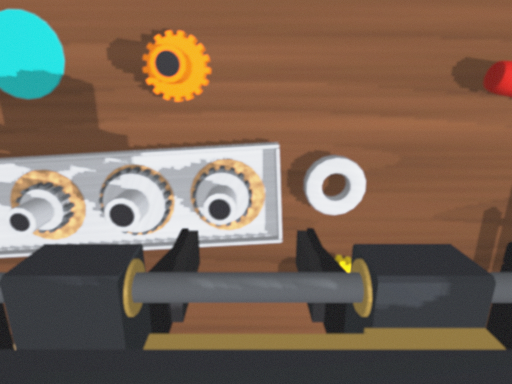

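The wrist view shows hubs c (219,208), d (122,214) and b (20,221). It agrees with the averages to about 1 mm, and the orange gear (170,63) is clear of the path. Picking c.

arm_command --commands '[{"translation": [-0.3,-0.86,0],"dr": [0,0,0],"jaw": 0.4},{"translation": [0,0,1],"dr": [0,0,0],"jaw": 0.4},{"translation": [0,0,1],"dr": [0,0,0],"jaw": 0.4},{"translation": [0,0,1],"dr": [0,0,0],"jaw": 0.4},{"translation": [0,0,0.8],"dr": [0,0,0],"jaw": 0.4},{"translation": [0,0,0.35],"dr": [0,0,0],"jaw": 0.4},{"translation": [0,0,0],"dr": [0,0,0],"jaw": 0.4},{"translation": [0,0,0],"dr": [0,0,0],"jaw": 1},{"translation": [0,0,0],"dr": [0,0,0],"jaw": 1},{"translation": [0,0,0],"dr": [0,0,0],"jaw": 1},{"translation": [0,0,0],"dr": [0,0,0],"jaw": 1},{"translation": [0,0,0],"dr": [0,0,0],"jaw": 1}]'

```text
time_s: 3.15
position: [0.4481, 0.0621, 0.0327]
tcp_rot: [[-1.0, -0.001, 0.002], [-0.001, 1.0, -0.0], [-0.002, -0.0, -1.0]]
force: [0.7, -2.6, 1.6]
opening: 0.305
```

arm_command --commands '[{"translation": [0,0,-0.5],"dr": [0,0,0],"jaw": 1},{"translation": [0,0,-1],"dr": [0,0,0],"jaw": 1},{"translation": [0,0,-1],"dr": [0,0,0],"jaw": 1},{"translation": [0,0,-0.6],"dr": [0,0,0],"jaw": 1},{"translation": [-1,-0.88,0],"dr": [0,0,0],"jaw": 1},{"translation": [-1,-0.88,0],"dr": [0,0,0],"jaw": 1},{"translation": [-1,-0.88,0],"dr": [0,0,0],"jaw": 1},{"translation": [-1,-0.88,0],"dr": [0,0,0],"jaw": 1},{"translation": [-1,-0.88,0],"dr": [0,0,0],"jaw": 1},{"translation": [-1,-0.88,0],"dr": [0,0,0],"jaw": 1},{"translation": [-1,-0.88,0],"dr": [0,0,0],"jaw": 1},{"translation": [-0.9,-0.88,0],"dr": [0,0,0],"jaw": 1}]'

```text
time_s: 4.15
position: [0.6459, -0.1148, 0.1092]
tcp_rot: [[-1.0, -0.0, -0.0], [-0.0, 1.0, 0.0], [0.0, 0.0, -1.0]]
force: [0.1, -0.6, -2.6]
opening: 0.29
```

Run:
```python
from h import *
p,d,c=wrist("w2")
W=cloud(c,d);z=W[...,2]
m=((z>.011)&(z<.0175)&(d>0)).astype(np.uint8);k,l,st,ce=cv2.connectedComponentsWithStats(m)
for i in range(1,k):
    if st[i,4]>200:
        q=W[l==i][:,:2].astype(np.float32);print(st[i],cv2.minAreaRect(q),q.min(0),q.max(0))
```

```text
tcp [ 0.6459 -0.1148  0.1092] op 0.28958790805122003 t 4.15
[ 84   0 127   9 566] ((0.5092374682426453, -0.18314167857170105), (0.004840324632823467, 0.08486057072877884), 0.5246319770812988) [ 0.507  -0.2256] [ 0.512  -0.1407]
[327  57  35  41 937] ((0.5564746260643005, -0.045779526233673096), (0.024249091744422913, 0.02732306346297264), 37.78195571899414) [ 0.5428 -0.0585] [ 0.5701 -0.0332]
[ 193  146  319  119 4214] ((0.6561101078987122, -0.02829897403717041), (0.2624146342277527, 0.0906209945678711), 87.60021209716797) [ 0.6061 -0.1612] [0.7065 0.101 ]
[115 177  56  56 206] ((0.6478487253189087, -0.19026915729045868), (0.05555019900202751, 0.023729097098112106), 46.0988883972168) [ 0.6298 -0.2185] [ 0.6757 -0.1785]
[ 14 336  53  12 238] ((0.7847530245780945, -0.3052566945552826), (0.002403754973784089, 0.05298496037721634), 8.370241165161133) [ 0.7802 -0.3313] [ 0.7896 -0.2791]
```

View pics/w2.png

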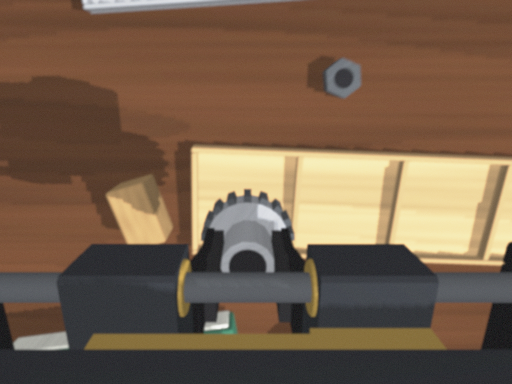

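The wrist view shows c held over the right-end bay (rack's end at px 192, the nut at 343,78 untouched). The bay centre measures (.6525,-.116), so I'll lower it.

arm_command --commands '[{"translation": [-0.26,-0.04,0.9],"dr": [0,0,0],"jaw": 1},{"translation": [0,0,1],"dr": [0,0,0],"jaw": 1},{"translation": [0,0,0.8],"dr": [0,0,0],"jaw": 1},{"translation": [0,0,0.2],"dr": [0,0,0],"jaw": 1},{"translation": [0,0,0.1],"dr": [0,0,0],"jaw": 1},{"translation": [0,0,0],"dr": [0,0,0],"jaw": 1},{"translation": [0,0,0],"dr": [0,0,0],"jaw": 1}]'

```text
time_s: 4.78
position: [0.6523, -0.1149, 0.0355]
tcp_rot: [[-1.0, -0.0, 0.002], [-0.0, 1.0, -0.001], [-0.002, -0.001, -1.0]]
force: [-0.5, -0.4, -1.7]
opening: 0.29
```

arm_command --commands '[{"translation": [0,0,0.12],"dr": [0,0,0],"jaw": 1},{"translation": [0,0,0.06],"dr": [0,0,0],"jaw": 1},{"translation": [0,0,0],"dr": [0,0,0],"jaw": 1}]'

```text
time_s: 5.03
position: [0.6524, -0.115, 0.0308]
tcp_rot: [[-1.0, -0.0, 0.002], [-0.0, 1.0, -0.001], [-0.002, -0.001, -1.0]]
force: [0.4, -0.4, -0.7]
opening: 0.294
```

arm_command --commands '[{"translation": [0,0,0],"dr": [0,0,0],"jaw": 0.4},{"translation": [0,0,0],"dr": [0,0,0],"jaw": 0.4},{"translation": [0,0,0],"dr": [0,0,0],"jaw": 0.4},{"translation": [0,0,0],"dr": [0,0,0],"jaw": 0.4},{"translation": [0,0,-0.6],"dr": [0,0,0],"jaw": 0.4},{"translation": [0,0,-1],"dr": [0,0,0],"jaw": 0.4},{"translation": [0,0,-1],"dr": [0,0,0],"jaw": 0.4},{"translation": [0,0,-0.6],"dr": [0,0,0],"jaw": 0.4},{"translation": [1,0.5,0],"dr": [0,0,0],"jaw": 0.4},{"translation": [1,0.5,0],"dr": [0,0,0],"jaw": 0.4},{"translation": [1,0.5,0],"dr": [0,0,0],"jaw": 0.4},{"translation": [1,0.5,0],"dr": [0,0,0],"jaw": 0.4}]'

```text
time_s: 6.03
position: [0.5504, -0.0643, 0.1101]
tcp_rot: [[-1.0, 0.0, 0.0], [0.0, 1.0, -0.0], [-0.0, -0.0, -1.0]]
force: [0.7, -0.2, -0.3]
opening: 0.597
```

Run:
```python
from h import *
hubs(*wrist("w3"))
p,d=capture("top");cm=camera_model("top");hubs(p,d,cm,.034,.056);cv2.imwrite("pics/top3.png",p[:,:,::-1])
```

```text
tcp [ 0.5504 -0.0643  0.1101] op 0.5966186030091478 t 6.0333
[326.6495  59.9859] 1769 ctr 0.4527 -0.016 r 0.0141 z 0.048082446091228
[196.5174  69.9434] 1237 ctr 0.4586 -0.0968 r 0.0121 z 0.04814950158154717
[67.7071 77.5056] 1171 ctr 0.4626 -0.178 r 0.0112 z 0.04814180775999563
[186.9134 325.5444] 439 ctr 0.6509 -0.1145 r 0.0122 z 0.04605301570639446
[17.8655  7.5126] 119 ctr 0.8387 0.4476 r 0.0161 z 0.04481479437238478
[75.2478 25.3879] 678 ctr 0.8309 0.3612 r 0.0951 z 0.044724973204259166
[378.3285  32.9435] 1026 ctr 0.8178 -0.2242 r 0.1072 z 0.050127092875840495
[492.5844  16.8734] 308 ctr 0.8219 -0.4218 r 0.0319 z 0.044839933894070094
[265.6612  31.1053] 304 ctr 0.8113 -0.0031 r 0.0337 z 0.04906067775529699
[29.2667 52.5606] 330 ctr 0.7447 0.4107 r 0.034 z 0.045732175820894005
[55.682  72.4852] 305 ctr 0.7327 0.3948 r 0.0392 z 0.044517392087144336
[495.9308 120.9769] 260 ctr 0.6287 -0.4197 r 0.0301 z 0.04546980010751167
[170.1977 172.9887] 177 ctr 0.5356 0.1695 r 0.0131 z 0.0424594584608331
```

View pics/top3.png

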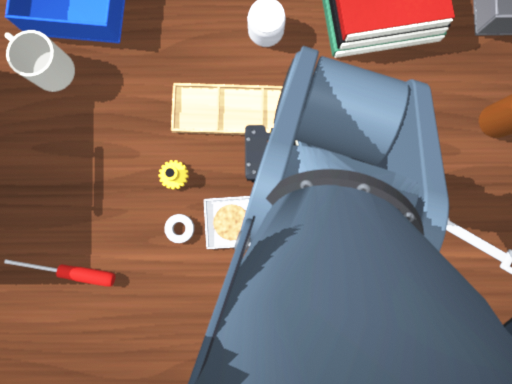

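The arm blocks most of the top view, but the wrist depth shows c standing in the right bay (hub top z .046, at .651,-.1145). Now d, at (.4527,-.0155).

arm_command --commands '[{"translation": [1,0.5,0],"dr": [0,0,0],"jaw": 0.4},{"translation": [1,0.5,0],"dr": [0,0,0],"jaw": 0.4},{"translation": [1,0.5,0],"dr": [0,0,0],"jaw": 0.4},{"translation": [0.9,0.46,0.3],"dr": [0,0,0],"jaw": 0.4},{"translation": [0,0,1],"dr": [0,0,0],"jaw": 0.4},{"translation": [0,0,0.8],"dr": [0,0,0],"jaw": 0.4},{"translation": [0,0,0.6],"dr": [0,0,0],"jaw": 0.4},{"translation": [0,0,0.4],"dr": [0,0,0],"jaw": 0.4},{"translation": [0,0,0],"dr": [0,0,0],"jaw": 1},{"translation": [0,0,0],"dr": [0,0,0],"jaw": 1},{"translation": [0,0,0],"dr": [0,0,0],"jaw": 1},{"translation": [0,0,0],"dr": [0,0,0],"jaw": 1}]'

```text
time_s: 7.13
position: [0.4549, -0.0161, 0.033]
tcp_rot: [[-1.0, -0.0, 0.002], [-0.0, 1.0, -0.001], [-0.002, -0.001, -1.0]]
force: [0.0, -0.7, -0.2]
opening: 0.384
```

arm_command --commands '[{"translation": [0.06,0,0],"dr": [0,0,0],"jaw": 1},{"translation": [0,0,0],"dr": [0,0,0],"jaw": 1},{"translation": [0,0,0],"dr": [0,0,0],"jaw": 1}]'

```text
time_s: 7.38
position: [0.4535, -0.0161, 0.033]
tcp_rot: [[-1.0, -0.0, 0.003], [-0.0, 1.0, -0.001], [-0.003, -0.001, -1.0]]
force: [0.5, -0.0, 4.4]
opening: 0.317
```

arm_command --commands '[{"translation": [0,0,-0.5],"dr": [0,0,0],"jaw": 1},{"translation": [0,0,-1],"dr": [0,0,0],"jaw": 1},{"translation": [0,0,-1],"dr": [0,0,0],"jaw": 1},{"translation": [0,0,-0.6],"dr": [0,0,0],"jaw": 1},{"translation": [-1,-0.09,0],"dr": [0,0,0],"jaw": 1},{"translation": [-1,-0.09,0],"dr": [0,0,0],"jaw": 1},{"translation": [-1,-0.09,0],"dr": [0,0,0],"jaw": 1},{"translation": [-1,-0.09,0],"dr": [0,0,0],"jaw": 1},{"translation": [-1,-0.09,0],"dr": [0,0,0],"jaw": 1},{"translation": [-1,-0.09,0],"dr": [0,0,0],"jaw": 1},{"translation": [-1,-0.09,0],"dr": [0,0,0],"jaw": 1},{"translation": [-1,-0.09,0],"dr": [0,0,0],"jaw": 1}]'

```text
time_s: 8.38
position: [0.6522, -0.0335, 0.1088]
tcp_rot: [[-1.0, -0.0, -0.003], [-0.0, 1.0, 0.001], [0.003, 0.001, -1.0]]
force: [0.3, 0.5, -3.4]
opening: 0.316
```

arm_command --commands '[{"translation": [-0.15,0,0.9],"dr": [0,0,0],"jaw": 1},{"translation": [0,0,1],"dr": [0,0,0],"jaw": 1},{"translation": [0,0,0.8],"dr": [0,0,0],"jaw": 1},{"translation": [0,0,0.3],"dr": [0,0,0],"jaw": 1},{"translation": [0,0,0.08],"dr": [0,0,0],"jaw": 1},{"translation": [0,0,0.06],"dr": [0,0,0],"jaw": 1},{"translation": [0,0,0],"dr": [0,0,0],"jaw": 1},{"translation": [0,0,0],"dr": [0,0,0],"jaw": 1}]'

```text
time_s: 9.05
position: [0.6568, -0.0339, 0.0319]
tcp_rot: [[-1.0, -0.0, 0.001], [-0.0, 1.0, -0.0], [-0.001, -0.0, -1.0]]
force: [-0.4, 0.0, -3.1]
opening: 0.312
```

arm_command --commands '[{"translation": [0,0,0.04],"dr": [0,0,0],"jaw": 1},{"translation": [0,0,0],"dr": [0,0,0],"jaw": 1},{"translation": [0,0,0],"dr": [0,0,0],"jaw": 1}]'

```text
time_s: 9.3
position: [0.6571, -0.034, 0.031]
tcp_rot: [[-1.0, -0.0, 0.002], [-0.0, 1.0, -0.0], [-0.002, -0.0, -1.0]]
force: [0.0, -0.2, -0.5]
opening: 0.311
```

Contact: the weight has gone off the wrist. Releasing and moving on towards b.

arm_command --commands '[{"translation": [0,0,0],"dr": [0,0,0],"jaw": 0.4},{"translation": [0,0,0],"dr": [0,0,0],"jaw": 0.4},{"translation": [0,0,0],"dr": [0,0,0],"jaw": 0.4},{"translation": [0,0,0],"dr": [0,0,0],"jaw": 0.4},{"translation": [0,0,-0.6],"dr": [0,0,0],"jaw": 0.4},{"translation": [0,0,-1],"dr": [0,0,0],"jaw": 0.4},{"translation": [0,0,-1],"dr": [0,0,0],"jaw": 0.4},{"translation": [0,0,-0.6],"dr": [0,0,0],"jaw": 0.4},{"translation": [1,-0.31,0],"dr": [0,0,0],"jaw": 0.4},{"translation": [1,-0.31,0],"dr": [0,0,0],"jaw": 0.4},{"translation": [1,-0.31,0],"dr": [0,0,0],"jaw": 0.4},{"translation": [1,-0.31,0],"dr": [0,0,0],"jaw": 0.4}]'

```text
time_s: 10.3
position: [0.5553, -0.0649, 0.1107]
tcp_rot: [[-1.0, -0.001, 0.001], [-0.001, 1.0, -0.0], [-0.001, -0.0, -1.0]]
force: [-0.2, -0.4, -0.6]
opening: 0.597
```

Run:
```python
from h import *
hubs(*wrist("w4"))
```

```text
tcp [ 0.5553 -0.0649  0.1107] op 0.5974810046381511 t 10.3
[197.393  61.716] 1257 ctr 0.4583 -0.0968 r 0.0121 z 0.04814589671819541
[67.9417 69.164 ] 1201 ctr 0.4629 -0.1779 r 0.0112 z 0.048131686023773934
[187.9941 323.4291] 508 ctr 0.6513 -0.1156 r 0.0129 z 0.04615270697400006
[285.9426 322.5328] 732 ctr 0.6539 -0.035 r 0.0139 z 0.04605066282979195
```

View pics/w4.png

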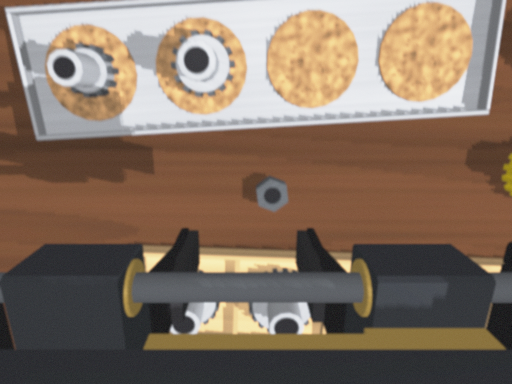

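The wrist view shows gears b (197,62) and a (65,68) still in the tray, two bare cork pads at right, and c and d standing in the rack. Picking b.

arm_command --commands '[{"translation": [1,-0.31,0],"dr": [0,0,0],"jaw": 0.4},{"translation": [1,-0.31,0],"dr": [0,0,0],"jaw": 0.4},{"translation": [1,-0.31,0],"dr": [0,0,0],"jaw": 0.4},{"translation": [0.95,-0.31,0.3],"dr": [0,0,0],"jaw": 0.4},{"translation": [0,0,1],"dr": [0,0,0],"jaw": 0.4},{"translation": [0,0,0.8],"dr": [0,0,0],"jaw": 0.4},{"translation": [0,0,0.6],"dr": [0,0,0],"jaw": 0.4},{"translation": [0,0,0.42],"dr": [0,0,0],"jaw": 0.4},{"translation": [0,0,0],"dr": [0,0,0],"jaw": 0.4},{"translation": [0,0,0],"dr": [0,0,0],"jaw": 1},{"translation": [0,0,0],"dr": [0,0,0],"jaw": 1},{"translation": [0,0,0],"dr": [0,0,0],"jaw": 1}]'

```text
time_s: 11.35
position: [0.4582, -0.096, 0.0331]
tcp_rot: [[-1.0, -0.0, 0.002], [-0.0, 1.0, -0.001], [-0.002, -0.001, -1.0]]
force: [0.3, -0.1, -0.0]
opening: 0.455
```

arm_command --commands '[{"translation": [0,0,0],"dr": [0,0,0],"jaw": 1},{"translation": [0,0,0],"dr": [0,0,0],"jaw": 1},{"translation": [0,0,0],"dr": [0,0,0],"jaw": 1},{"translation": [0,0,0],"dr": [0,0,0],"jaw": 1}]'

```text
time_s: 11.68
position: [0.458, -0.096, 0.0329]
tcp_rot: [[-1.0, -0.0, 0.001], [-0.0, 1.0, -0.001], [-0.001, -0.001, -1.0]]
force: [-0.0, -0.5, 5.2]
opening: 0.267
```

arm_command --commands '[{"translation": [0,0,-0.5],"dr": [0,0,0],"jaw": 1},{"translation": [0,0,-1],"dr": [0,0,0],"jaw": 1},{"translation": [0,0,-1],"dr": [0,0,0],"jaw": 1},{"translation": [0,0,-0.6],"dr": [0,0,0],"jaw": 1},{"translation": [-1,0.72,0],"dr": [0,0,0],"jaw": 1},{"translation": [-1,0.72,0],"dr": [0,0,0],"jaw": 1},{"translation": [-1,0.72,0],"dr": [0,0,0],"jaw": 1},{"translation": [-1,0.72,0],"dr": [0,0,0],"jaw": 1},{"translation": [-1,0.72,0],"dr": [0,0,0],"jaw": 1},{"translation": [-1,0.72,0],"dr": [0,0,0],"jaw": 1},{"translation": [-1,0.72,0],"dr": [0,0,0],"jaw": 1},{"translation": [-1,0.72,0],"dr": [0,0,0],"jaw": 1}]'

```text
time_s: 12.68
position: [0.6576, 0.0495, 0.1089]
tcp_rot: [[-1.0, -0.001, -0.002], [-0.001, 1.0, 0.0], [0.002, 0.0, -1.0]]
force: [0.2, -0.5, -2.1]
opening: 0.268
```

arm_command --commands '[{"translation": [-0.04,0,0.9],"dr": [0,0,0],"jaw": 1},{"translation": [0,0,1],"dr": [0,0,0],"jaw": 1},{"translation": [0,0,0.8],"dr": [0,0,0],"jaw": 1},{"translation": [0,0,0.3],"dr": [0,0,0],"jaw": 1},{"translation": [0,0,0.08],"dr": [0,0,0],"jaw": 1},{"translation": [0,0,0.06],"dr": [0,0,0],"jaw": 1},{"translation": [0,0,0],"dr": [0,0,0],"jaw": 1},{"translation": [0,0,0],"dr": [0,0,0],"jaw": 1}]'

```text
time_s: 13.35
position: [0.6591, 0.048, 0.032]
tcp_rot: [[-1.0, 0.0, 0.001], [0.0, 1.0, -0.0], [-0.001, -0.0, -1.0]]
force: [-0.0, 0.1, -2.0]
opening: 0.267
```

arm_command --commands '[{"translation": [0,0,0.04],"dr": [0,0,0],"jaw": 1},{"translation": [0,0,0],"dr": [0,0,0],"jaw": 1},{"translation": [0,0,0],"dr": [0,0,0],"jaw": 1}]'

```text
time_s: 13.6
position: [0.6588, 0.0481, 0.0307]
tcp_rot: [[-1.0, -0.0, 0.001], [-0.0, 1.0, -0.0], [-0.001, -0.0, -1.0]]
force: [0.7, -0.0, -1.8]
opening: 0.266
```

arm_command --commands '[{"translation": [0,0,0.03],"dr": [0,0,0],"jaw": 1},{"translation": [0,0,0],"dr": [0,0,0],"jaw": 1},{"translation": [0,0,0],"dr": [0,0,0],"jaw": 0.4},{"translation": [0,0,0],"dr": [0,0,0],"jaw": 0.4},{"translation": [0,0,0],"dr": [0,0,0],"jaw": 0.4},{"translation": [0,0,0],"dr": [0,0,0],"jaw": 0.4},{"translation": [0,0,-0.6],"dr": [0,0,0],"jaw": 0.4},{"translation": [0,0,-1],"dr": [0,0,0],"jaw": 0.4},{"translation": [0,0,-1],"dr": [0,0,0],"jaw": 0.4},{"translation": [0,0,-0.6],"dr": [0,0,0],"jaw": 0.4}]'

```text
time_s: 14.43
position: [0.6597, 0.0481, 0.1117]
tcp_rot: [[-1.0, -0.0, 0.003], [-0.0, 1.0, -0.0], [-0.003, -0.0, -1.0]]
force: [1.0, -0.1, 0.2]
opening: 0.596
```

arm_command --commands '[{"translation": [0.87,-1,0],"dr": [0,0,0],"jaw": 0.4},{"translation": [0.87,-1,0],"dr": [0,0,0],"jaw": 0.4},{"translation": [0.87,-1,0],"dr": [0,0,0],"jaw": 0.4},{"translation": [0.87,-1,0],"dr": [0,0,0],"jaw": 0.4},{"translation": [0.87,-1,0],"dr": [0,0,0],"jaw": 0.4},{"translation": [0.87,-1,0],"dr": [0,0,0],"jaw": 0.4},{"translation": [0.87,-1,0],"dr": [0,0,0],"jaw": 0.4},{"translation": [0.87,-1,0],"dr": [0,0,0],"jaw": 0.4},{"translation": [0.87,-1,0],"dr": [0,0,0],"jaw": 0.4},{"translation": [0,0,0],"dr": [0,0,0],"jaw": 0.4}]'

```text
time_s: 15.27
position: [0.4597, -0.1801, 0.1094]
tcp_rot: [[-1.0, 0.005, -0.002], [0.005, 1.0, -0.0], [0.002, -0.0, -1.0]]
force: [-0.6, 0.6, 0.5]
opening: 0.596
```

Run:
```python
from h import *
hubs(*wrist("w5"))
```

```text
tcp [ 0.4597 -0.1801  0.1094] op 0.5960773347632482 t 15.2667
[250.7913 213.4796] 786 ctr 0.4624 -0.1784 r 0.011 z 0.048039572702411104
```

arm_command --commands '[{"translation": [0,0,0.8],"dr": [0,0,0],"jaw": 0.4},{"translation": [0,0,0.9],"dr": [0,0,0],"jaw": 0.4},{"translation": [0,0,0.6],"dr": [0,0,0],"jaw": 0.4},{"translation": [0,0,0.2],"dr": [0,0,0],"jaw": 0.4},{"translation": [0,0,0],"dr": [0,0,0],"jaw": 0.4}]'

```text
time_s: 15.73
position: [0.4628, -0.1758, 0.0459]
tcp_rot: [[-1.0, -0.001, -0.002], [-0.001, 1.0, 0.001], [0.002, 0.001, -1.0]]
force: [-0.3, 0.9, 0.4]
opening: 0.604
```

arm_command --commands '[{"translation": [0,-0.06,0.4],"dr": [0,0,0],"jaw": 0.4},{"translation": [0,0,0.12],"dr": [0,0,0],"jaw": 0.4},{"translation": [0,0,0],"dr": [0,0,0],"jaw": 0.4},{"translation": [0,0,0],"dr": [0,0,0],"jaw": 1},{"translation": [0,0,0],"dr": [0,0,0],"jaw": 1},{"translation": [0,0,0],"dr": [0,0,0],"jaw": 1},{"translation": [0,0,0],"dr": [0,0,0],"jaw": 1},{"translation": [0,0,0],"dr": [0,0,0],"jaw": 1},{"translation": [0,0,0],"dr": [0,0,0],"jaw": 1},{"translation": [0,0,0],"dr": [0,0,0],"jaw": 1}]'

```text
time_s: 16.57
position: [0.4629, -0.1783, 0.0342]
tcp_rot: [[-1.0, -0.0, 0.0], [-0.0, 1.0, -0.0], [-0.0, -0.0, -1.0]]
force: [0.5, -0.0, 2.0]
opening: 0.244
```

arm_command --commands '[{"translation": [0,0,-0.5],"dr": [0,0,0],"jaw": 1},{"translation": [0,0,-1],"dr": [0,0,0],"jaw": 1},{"translation": [0,0,-1],"dr": [0,0,0],"jaw": 1},{"translation": [0,0,-0.6],"dr": [0,0,0],"jaw": 1},{"translation": [-0.66,1,0],"dr": [0,0,0],"jaw": 1},{"translation": [-0.66,1,0],"dr": [0,0,0],"jaw": 1},{"translation": [-0.66,1,0],"dr": [0,0,0],"jaw": 1},{"translation": [-0.66,1,0],"dr": [0,0,0],"jaw": 1},{"translation": [-0.66,1,0],"dr": [0,0,0],"jaw": 1},{"translation": [-0.66,1,0],"dr": [0,0,0],"jaw": 1},{"translation": [-0.66,1,0],"dr": [0,0,0],"jaw": 1},{"translation": [-0.66,1,0],"dr": [0,0,0],"jaw": 1}]'

```text
time_s: 17.57
position: [0.5948, 0.0232, 0.1111]
tcp_rot: [[-1.0, -0.0, -0.001], [-0.0, 1.0, 0.0], [0.001, 0.0, -1.0]]
force: [0.4, -0.4, -1.0]
opening: 0.246
```

arm_command --commands '[{"translation": [-0.66,1,0],"dr": [0,0,0],"jaw": 1},{"translation": [-0.66,1,0],"dr": [0,0,0],"jaw": 1},{"translation": [-0.66,1,0],"dr": [0,0,0],"jaw": 1},{"translation": [-0.66,1,0],"dr": [0,0,0],"jaw": 1},{"translation": [-0.06,0.33,0],"dr": [0,0,0],"jaw": 1},{"translation": [0,0,0],"dr": [0,0,0],"jaw": 1},{"translation": [0,0,0.8],"dr": [0,0,0],"jaw": 1},{"translation": [0,0,0.8],"dr": [0,0,0],"jaw": 1},{"translation": [0,0,0.4],"dr": [0,0,0],"jaw": 1},{"translation": [0,0,0],"dr": [0,0,0],"jaw": 1}]'

```text
time_s: 18.4
position: [0.6588, 0.1286, 0.0583]
tcp_rot: [[-1.0, 0.001, -0.008], [0.001, 1.0, -0.001], [0.008, -0.001, -1.0]]
force: [-0.4, -0.2, -1.4]
opening: 0.248
```

Run:
```python
from h import *
p,d,c=wrist("w6")
W=cloud(c,d);z=W[...,2]
m=((z>.011)&(z<.0165)&(d>0)).astype(np.uint8);k,l,st,ce=cv2.connectedComponentsWithStats(m)
for i in range(1,k):
    if st[i,4]>200:
        q=W[l==i][:,:2].astype(np.float32);print(st[i],cv2.minAreaRect(q),q.min(0),q.max(0))
```

```text
tcp [0.6588 0.1286 0.0583] op 0.24785731731591096 t 18.4
[ 277    0   97   64 2763] ((0.5480751991271973, 0.16953213512897491), (0.05209115147590637, 0.03171026334166527), 87.80988311767578) [0.5315 0.1439] [0.5638 0.1961]
[   0  147  323  125 4211] ((0.6569399833679199, 0.07388154417276382), (0.19759127497673035, 0.08422102779150009), 87.8667221069336) [ 0.6112 -0.0233] [0.6964 0.1738]
[ 25 189  20  35 223] ((0.6488727331161499, -0.007284554187208414), (0.02237388864159584, 0.006156502291560173), 13.676153182983398) [ 0.6379 -0.0128] [ 0.6598 -0.0037]
```

View pics/w6.png

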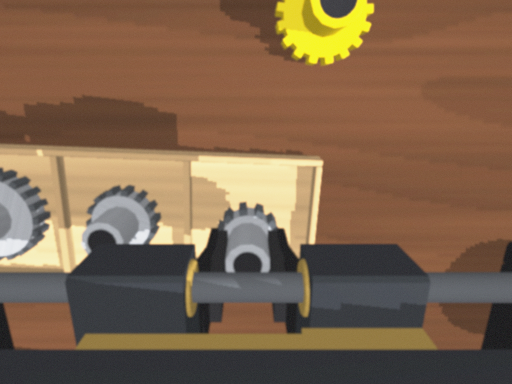

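arm_command --commands '[{"translation": [0,0,0.6],"dr": [0,0,0],"jaw": 1},{"translation": [0,0,0.25],"dr": [0,0,0],"jaw": 1},{"translation": [0,0,0.1],"dr": [0,0,0],"jaw": 1},{"translation": [0,0,0],"dr": [0,0,0],"jaw": 1},{"translation": [0,0,0],"dr": [0,0,0],"jaw": 1}]'

```text
time_s: 18.87
position: [0.6626, 0.1298, 0.0384]
tcp_rot: [[-1.0, -0.0, 0.001], [-0.0, 1.0, -0.0], [-0.001, -0.0, -1.0]]
force: [0.2, 0.2, -1.2]
opening: 0.246
```

arm_command --commands '[{"translation": [0,0,0.15],"dr": [0,0,0],"jaw": 1},{"translation": [0,0,0.1],"dr": [0,0,0],"jaw": 1},{"translation": [0,0,0],"dr": [0,0,0],"jaw": 1},{"translation": [0,0,0],"dr": [0,0,0],"jaw": 1}]'

```text
time_s: 19.2
position: [0.6629, 0.13, 0.0323]
tcp_rot: [[-1.0, -0.0, 0.002], [-0.0, 1.0, -0.0], [-0.002, -0.0, -1.0]]
force: [0.3, 0.3, 3.0]
opening: 0.243
```

In contact (+3 N). Releasing, then retreating up and out of the cameras' view.

arm_command --commands '[{"translation": [0,0,0],"dr": [0,0,0],"jaw": 0.4},{"translation": [0,0,0],"dr": [0,0,0],"jaw": 0.4},{"translation": [0,0,0],"dr": [0,0,0],"jaw": 0.4},{"translation": [0,0,0],"dr": [0,0,0],"jaw": 0.4},{"translation": [0,0,-0.6],"dr": [0,0,0],"jaw": 0.4},{"translation": [0,0,-1],"dr": [0,0,0],"jaw": 0.4},{"translation": [0,0,-1],"dr": [0,0,0],"jaw": 0.4},{"translation": [0,0,-1],"dr": [0,0,0],"jaw": 0.4},{"translation": [0,0,-1],"dr": [0,0,0],"jaw": 0.4},{"translation": [0,0,-1],"dr": [0,0,0],"jaw": 0.4},{"translation": [0,0,-1],"dr": [0,0,0],"jaw": 0.4},{"translation": [0,0,-1],"dr": [0,0,0],"jaw": 0.4}]'

```text
time_s: 20.2
position: [0.6619, 0.13, 0.2226]
tcp_rot: [[-1.0, -0.0, -0.001], [-0.0, 1.0, -0.0], [0.001, -0.0, -1.0]]
force: [-0.4, -0.6, -0.4]
opening: 0.599
```

arm_command --commands '[{"translation": [1,1,0],"dr": [0,0,0],"jaw": 0.4},{"translation": [1,1,0],"dr": [0,0,0],"jaw": 0.4},{"translation": [1,1,0],"dr": [0,0,0],"jaw": 0.4},{"translation": [1,1,0],"dr": [0,0,0],"jaw": 0.4},{"translation": [1,1,0],"dr": [0,0,0],"jaw": 0.4},{"translation": [1,1,0],"dr": [0,0,0],"jaw": 0.4},{"translation": [1,1,0],"dr": [0,0,0],"jaw": 0.4},{"translation": [1,1,0],"dr": [0,0,0],"jaw": 0.4},{"translation": [1,1,0],"dr": [0,0,0],"jaw": 0.4},{"translation": [1,1,0],"dr": [0,0,0],"jaw": 0.4},{"translation": [1,1,0],"dr": [0,0,0],"jaw": 0.4},{"translation": [1,1,0],"dr": [0,0,0],"jaw": 0.4}]'

```text
time_s: 21.2
position: [0.3607, 0.4308, 0.2216]
tcp_rot: [[-1.0, -0.0, -0.0], [-0.0, 1.0, -0.0], [0.0, -0.0, -1.0]]
force: [0.8, -0.0, -0.9]
opening: 0.6
```

arm_command --commands '[{"translation": [0.3,1,0],"dr": [0,0,0],"jaw": 0.4},{"translation": [0.3,1,0],"dr": [0,0,0],"jaw": 0.4},{"translation": [0.3,1,0],"dr": [0,0,0],"jaw": 0.4},{"translation": [0,0,0],"dr": [0,0,0],"jaw": 0.4},{"translation": [0,0,0],"dr": [0,0,0],"jaw": 0.4}]'

```text
time_s: 21.62
position: [0.3389, 0.5057, 0.2212]
tcp_rot: [[-1.0, -0.003, -0.0], [-0.003, 1.0, -0.0], [0.0, -0.0, -1.0]]
force: [-0.5, -1.3, 0.3]
opening: 0.596
```

Run:
```python
from h import *
for n in("top","scene"):
    p,d=capture(n);cm=camera_model(n);cv2.imwrite(f"pics/{n}9.png",p[:,:,::-1]);print(n);hubs(p,d,cm,.034,.056)
    W=cloud(cm,d);z=W[...,2]
    m=((z>.010)&(z<.02)&(d>0)).astype(np.uint8);k,l,st,ce=cv2.connectedComponentsWithStats(m)
    for i in range(1,k):
        if st[i,4]>60:
            q=W[l==i][:,:2].astype(np.float32);print("low",ce[i],st[i,4],cv2.minAreaRect(q))
```

```text
top
[17.8125  7.4688] 128 ctr 0.8381 0.446 r 0.0154 z 0.04569133352211985
[75.0507 25.5112] 671 ctr 0.8294 0.3613 r 0.0946 z 0.04509074380969974
[378.3149  32.8328] 1029 ctr 0.8196 -0.2242 r 0.1082 z 0.05002699690470508
[492.8608  17.    ] 309 ctr 0.822 -0.4219 r 0.0319 z 0.04455497039021272
[265.84    31.1733] 300 ctr 0.8111 -0.0029 r 0.0337 z 0.04922889425061838
[28.9189 52.9129] 333 ctr 0.7439 0.4097 r 0.0338 z 0.04522699618900489
[55.5455 72.3149] 308 ctr 0.7325 0.395 r 0.0391 z 0.045171215072224546
[193.1799 103.259 ] 139 ctr 0.6603 0.129 r 0.0111 z 0.04649694387164255
[239.019  104.8291] 158 ctr 0.6565 0.0474 r 0.012 z 0.046482273794245965
[284.9951 106.5735] 204 ctr 0.6525 -0.0348 r 0.0142 z 0.04635543190724295
[330.5445 107.7592] 191 ctr 0.6502 -0.1152 r 0.0133 z 0.046164310237826356
[495.7589 120.6206] 253 ctr 0.6285 -0.4192 r 0.03 z 0.04467896575690078
[170.2514 172.9888] 179 ctr 0.5349 0.1701 r 0.0134 z 0.04263953867648562
[252.4886 284.8636] 176 ctr 0.3395 0.0261 r 0.0127 z 0.04262357517416582
low [92.2863 30.8506] 241 ((0.8046392798423767, 0.32913869619369507), (0.067908
[... 4846 characters left out ...]
.06774139404297)
low [290.5563 270.3055] 311 ((0.6627625226974487, 0.04841338470578194), (0.043235260993242264, 0.04053347557783127), 71.53642272949219)
low [239.9111 278.2816] 664 ((0.6581026315689087, -0.033149465918540955), (0.05817985534667969, 0.0579216293990612), 77.85131072998047)
low [188.5635 286.498 ] 504 ((0.6560975313186646, -0.11337548494338989), (0.04702892526984215, 0.051512885838747025), 0.7173601388931274)
low [138.2222 309.6944] 72 ((0.6822641491889954, -0.19034646451473236), (0.003201207146048546, 0.029739217832684517), 15.901965141296387)
low [481.3824 349.3824] 272 ((0.8438178300857544, 0.2724210321903229), (0.0038769342936575413, 0.09830056875944138), 83.97264862060547)
```

View pics/top9.png

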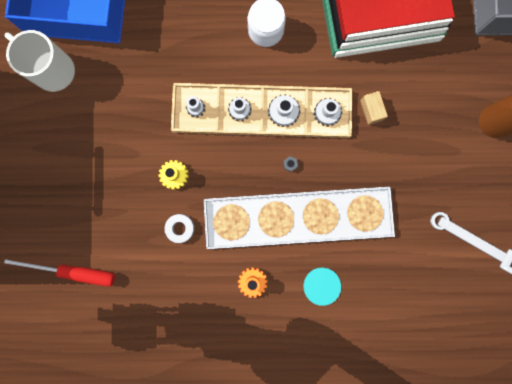

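View pics/scene9.png

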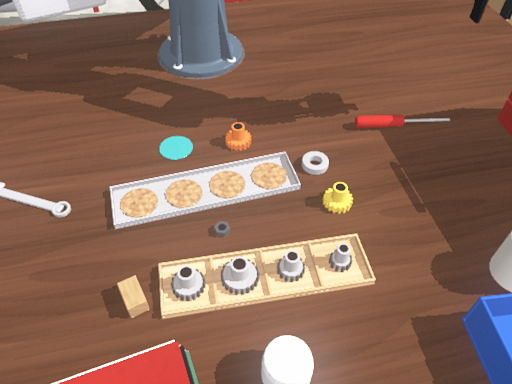

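The top view shows a, b, d, c from left to right in the rack at (194,104), (239,105), (285,107) and (330,108), all hub up. The tray is bare, and the bearing, nut and box haven't moved. All gears are within about 2 mm of their bay centres.

```bash
python3 -c "
from rig import *
print(hand_in())"
```

```text
the job is handed in; nothing more can be done
None
```

The four gears are on the rack in reverse order and the job is handed in, at about 22 s of the 77 s allowed. The tray held c, d, b, a from left to right, so the rack now reads a, b, d, c. I lifted each gear by its hub and set it down until it touched the bay floor, then let go.

**Placement:** the last top and scene views show every gear hub up, with hub tops at about 46 mm as expected. Each is within about 2 mm of its bay's centre.

**Bystanders:** the bearing and nut measured the same as at the start, within noise. The box (checked by eye) and the look-alikes also look undisturbed.

**Disagreement:** the two fixed cameras differ by about 2–4 mm in absolute position, mostly in x. Within each view, the gears and rack line up. No check failed.

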